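# Rock test of a bowed instrument cover

### The arm

A 6-joint arm with a two-finger parallel gripper is mounted at the origin on the work surface. World frame = base frame: x ahead of the robot, y to its left, z up, the work surface at z = 0. Lengths are in m, angles in degrees, forces in N, time in s.
With the tool pointing down it reaches from about 0.325 to 0.775 m from the base axis. Payload 5.5 kg.
Tool frame: the origin (TCP) lies between the finger pads; the fingertips stand 17 mm ahead of it and the grasp point (between the pads) lies 2 mm behind it (env.tcp_to_tips is the distance from the TCP to the fingertips, in m); z points along the fingers, x is the direction in which the jaws open and shut, and the axes are right-handed (so a half turn about z gives the same grasp; the last joint's range is limited). The gripper opens to 88 mm and grips with 3 to 60 N. Pads are 20 mm wide; open, the fingers measure 115 mm over their backs; the gripper's body (75 mm by 178 mm) begins 61 mm behind the grasp point.
Start: joints at [63.214, 5.22, 70.514, -0, 104.267, -3.249], TCP at [0.24, 0.55, 0.24] pointing down, gripper open.
Joint ranges: [-164.24, 164.24], [-49.07, 125.15], [9.68, 141.18], [-86.29, 266.29], [3.28, 154.24], [-151.56, 151.56]. Speed limits (degrees/s): [147.25, 147.25, 172.46, 180, 180, 180].

### API

Orientations are given as a 3x3 rotation matrix whose columns are the frame's x, y, z axes.
In Python, from rig import env gives the robot as it stands.
- The arm moves only by the tool carry_out, never from a script. Its argument "deltas" is a list of rows, each an object with "xyz": the shift along the tool's x, y, z in mm, a list of three; "twist": the turn about the tool's z in rad; "gripper": the closure, from -1 (fully open) to 1 (shut). In form: [{"xyz": [dx, dy, dz], "twist": twist, "gripper": gripper}, ...]. A call has 1 to 12 rows; each row shifts and turns the commanded pose from where the row before left it, along the tool's axes as they then stand; what a row does not reach is not made up. A row lasts 1/12 s, in which the tool goes at most 41.7 mm and 7.16 degrees, less where a joint would pass 70% of its speed; a pose out of reach is approached as far as the arm can. A call is refused whole if a number of a shift passes 41.7 or a number of a turn 0.125, either way. A call with a gripper value outside its range is refused whole. The fingers move at their own pace and stop on an object; "squeeze" is the grip in N (left out, the last holds). Time passes only in rows, so rows that do not move let the fingers close. It gives the time, the measured TCP pose, the force and the opening at its end, in the units of the state.
- env.get_obs(): the state, without advancing time (a new reading comes with each control period).
- env.snapshot(name): name is "scene" or "top"; returns the picture (420x560x3 uint8, blue, green, red); there is no depth.
- env.camera_params(name): a dict with "mtx" (3x3 intrinsics, pixels), "world_from_camera" (4x4, takes a point from camera to world coordinates). Camera axes: x right, y down, z forward; pixel columns grow to the right and rows downward; lengths in m; the calibration is good to about 2 mm. A picture is of the moment at which its call begins. camera_params takes no time and is no camera call.
- env.hand_in(): hands the job in, once; it reports no verdict.
The state is a dict: "t": time; "joint_positions": joint angles; "dq": joint speeds; "joint_efforts": joint torques, N m; "position": TCP position; "eef_rot": TCP orientation; "ft_force": force on the tool from outside, world axes, zero at the start; "wrist_torque": the same for the moment, N m; "finger_gap": finger opening in m.
Only numpy, scipy, OpenCV 4.12 (cv2) and the standard library are available. Lean on these libraries where they do the work, as an engineer would, in place of code of your own. Each camera call takes 0.05 s, during which the arm holds its last target.

### The job

Check the plain instrument cover (the one without ventilation slots) for bow: pick up the long straightedge and set it down, without dropping it, flat side down along the length of that cover, centred on it, and let go. Then press down on the straightedge's rounded end (the one with the hole) so that it rocks down at that end, and after that press its square end so that it rocks the other way. Leave the straightedge lying there along the middle of the cover.

Things in the scene. Friction and masses are not known exactly. Their poses are not given: they have to be found in the camera images.
- straightedge_mid (a point): Centre (mid-length, half-way up) of the straightedge: loose bare aluminium bar, 200 mm long, 30 wide, 14 thick, 0.2 kg. x runs along it to the rounded end with a dark hole; the other end is square; z up. It starts flat across two wooden blocks 15 high, centred 70 either side of its middle (each 30 long, 60 wide), free under the middle. A similar bar 100 long is not it.
- plain_cover: Light grey sheet-steel cover without slots, 240 mm long (x), 110 wide (y), fixed. Origin: centre of its underside, at bench level. Top level across, bowed along x: 32 high over the middle 40, then falling 3, then 5 degrees to 25 at the ends. A bar laid centred rests level on the middle; 1 N pressed 40 to 90 from its centre tips that end 3 degrees (about 4 mm) onto the slope; freed, it tips back.
- slotted_cover: The other cover, not to be used: same size, light grey and shape, fixed, but with two rows of dark ventilation slots across its top and a small steel dish (44 mm across, 18 high) standing on it. Origin: centre of its underside, x along its length.
Mind the look-alikes: they are no part of the job. What is shaped like the part that bears straightedge_mid but blue is not meant.

How it is judged (in metres and radians):
On the way, in this order (a step that is already met when the one before it is completed fails the run):
1. the straightedge lies released and at rest along the plain cover, centred on it (contact force between straightedge and plain_cover above 0.5 N and horizontal distance between straightedge_mid and plain_cover below 0.02 m and angle between the x axis of straightedge and the x axis of plain_cover, either way round below 0.21 rad and linear speed of straightedge below 0.03 m/s and contact force between the fingers and straightedge below 0.05 N), for 0.2 s.
2. the rounded end is pressed down by the gripper until the straightedge, on the cover, tilts at least 1.7 degrees that way (contact force between the fingers and straightedge above 0.5 N and contact force between straightedge and plain_cover above 0.5 N and angle between straightedge's own x axis and vertical above 1.6008 rad and x of the grasp point in the frame of straightedge above 0.03 m), for 0.1 s.
3. the square end is pressed down by the gripper until the straightedge tilts at least 1.7 degrees the other way (contact force between the fingers and straightedge above 0.5 N and contact force between straightedge and plain_cover above 0.5 N and angle between straightedge's own x axis and vertical below 1.5408 rad and x of the grasp point in the frame of straightedge below -0.03 m), for 0.1 s.
At the end, for the whole second after the job is handed in: the straightedge lies released and at rest on the plain cover, flat side down (within 8 degrees of level), its centre within 25 mm of the cover's centre and its length within 12 degrees of the cover's length (within 20 mm and 12 degrees when first laid) (contact force between straightedge and plain_cover above 0.5 N and horizontal distance between straightedge_mid and plain_cover below 0.025 m and angle between the x axis of straightedge and the x axis of plain_cover, either way round below 0.21 rad and linear speed of straightedge below 0.03 m/s and contact force between the fingers and straightedge below 0.05 N and angle between straightedge's own z axis and vertical below 0.14 rad); the robot touches nothing.
It fails at once if the straightedge is dropped (falls freely, faster than 0.6 m/s, about 18 mm) (linear speed of straightedge above 0.6 m/s and contact force between the fingers and straightedge below 0.05 N).
It also fails if it takes over 51 s, if anything falls off the work surface, if the arm or the gripper's body presses on something with over 40 N, if the wrist force passes 120 N, or if a joint passes its speed limit or range.

## Working session

There is one attempt and no reset: what is moved stays moved. The work goes in short steps, Python scripts to look and compute and a tool call to move; the robot and the scene stay as the last step left them, time stands still between calls to the robot, and variables do not carry over. Pictures are saved under pics/ and viewed, and the job is handed in when it is done.

Besides the shell and the picture viewer there is one more tool, called after "Emit:" as name(argument=value, ...), one argument or row to a line, values as JSON. carry_out: Moves the arm, as the interface text tells. Its arguments: {"type":"object","properties":{"deltas":{"type":"array","items":{"type":"object","properties":{"xyz":{"type":"array","items":{"type":"number"}},"twist":{"type":"number"},"gripper":{"type":"number"}}}},"squeeze":{"type":"number"}},"required":["deltas"]}

```bash
mkdir -p pics; ls
python3 - <<'E'
from rig import env
import cv2
for n in("scene","top"):
    cv2.imwrite(f"pics/{n}0.png",env.snapshot(n))
    p=env.camera_params(n);print(p)
print(env.get_obs())
E
```

```text
pics
{'mtx': array([[435.26031939,   0.        , 280.15803512],
       [  0.        , 435.26031939, 203.77439901],
       [  0.        ,   0.        ,   1.        ]]), 'world_from_camera': array([[-0.56724867,  0.63924194, -0.51922894,  0.79703486],
       [ 0.8235316 ,  0.43649281, -0.36231164,  0.28662455],
       [-0.0049651 , -0.63312224, -0.7740359 ,  0.62651926],
       [ 0.        ,  0.        ,  0.        ,  1.        ]])}
{'mtx': array([[396.34390387,   0.        , 281.98234478],
       [  0.        , 396.34390387, 201.38104825],
       [  0.        ,   0.        ,   1.        ]]), 'world_from_camera': array([[-2.54003068e-02, -9.88196462e-01,  1.51071430e-01,
         2.95311590e-01],
       [-9.99677247e-01,  2.50367173e-02, -4.30864579e-03,
         1.10257998e-02],
       [ 4.75455848e-04, -1.51132112e-01, -9.88513459e-01,
         8.81853903e-01],
       [ 0.00000000e+00,  0.00000000e+00,  0.00000000e+00,
         1.00000000e+00]])}
{'t': 0.1, 'joint_positions': array([ 6.32161365e+01,  5.26030283e+00,  7.05754235e+01, -2.08731821e-03,
        1.04266118e+02, -3.24748003e+00]), 'dq': array([ 0.03681843,  0.06625805, -0.12634077,  0.00908061,  0.01418484,
       -0.04642996]), 'joint_efforts': array([ 2.28521742e-03, -4.47853875e+01, -4.07571423e+01,  7.00273854e-02,
        2.83776369e-02, -1.25895381e-04]), 'position': array([0.23949395, 0.54987395, 0.23859979]), 'eef_rot': array([[ 3.99338850e-01,  9.16803082e-01, -7.69480487e-04],
       [ 9.16801683e-01, -3.99339586e-01, -1.60273031e-03],
       [-1.77667210e-03, -6.54285286e-05, -9.99998420e-01]]), 'ft_force': array([-0.89924281, -0.32294213, -0.82474101]), 'wrist_torque': array([-0.01261863, -0.02634717, -0.02199036]), 'finger_gap': 0.0881452549688655}
```

View pics/top0.png

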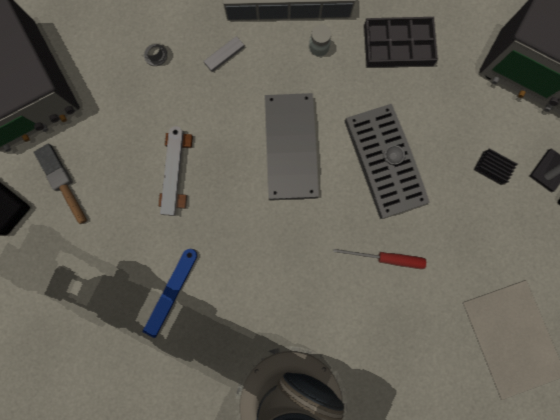

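View pics/scene0.png

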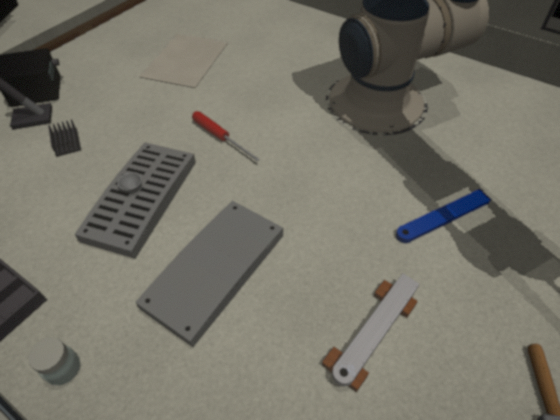

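Run:
```python
import cv2
a=cv2.imread("pics/top0.png")
cv2.imwrite("pics/c1.png",cv2.resize(a[115:225,140:210],None,fx=5,fy=5,interpolation=cv2.INTER_CUBIC))
cv2.imwrite("pics/c2.png",cv2.resize(a[85:210,250:330],None,fx=4.8,fy=4.8,interpolation=cv2.INTER_CUBIC))
b=cv2.imread("pics/scene0.png")
cv2.imwrite("pics/c3.png",cv2.resize(b[265:395,310:430],None,fx=4.5,fy=4.5,interpolation=cv2.INTER_CUBIC))
```

```text
(no output)
```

View pics/c1.png

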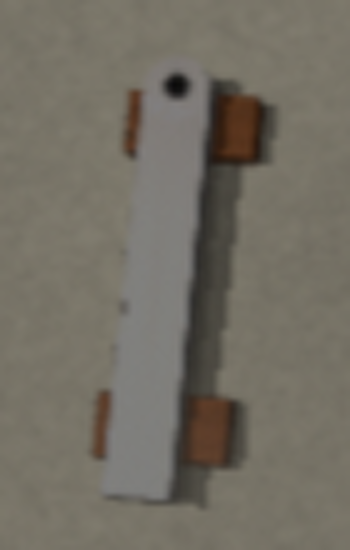

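View pics/c2.png

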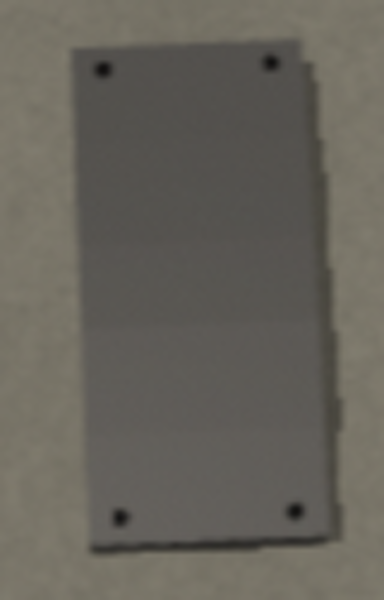

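View pics/c3.png

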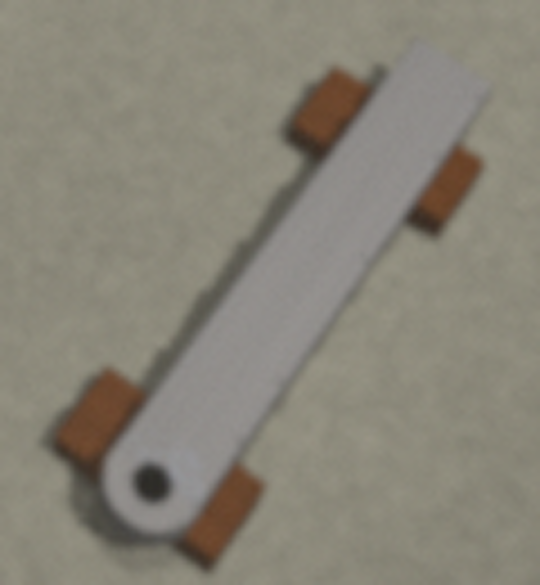

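```bash
cat > h.py <<'E'
import numpy as np
from rig import env
def pt(cam,u,v,z):
    p=env.camera_params(cam);T=p["world_from_camera"]
    d=T[:3,:3]@np.linalg.solve(p["mtx"],[u,v,1.]);o=T[:3,3]
    return (o+d*(z-o[2])/d[2])
E
python3 - <<'E'
from h import *
np.set_printoptions(precision=4,suppress=True)
A=lambda q,f,o,c,z:np.array([pt(c,(u+.5)/f-.5+o[0],(v+.5)/f-.5+o[1],z) for u,v in q])
t=A([(178,55),(176,86),(103,493),(168,498)],5,(140,115),"top",.029);print(t)
s=A([(128,528),(153,483),(420,38),(490,90)],4.5,(310,265),"scene",.029);print(s)
for w in(t,s):
    sq=(w[2]+w[3])/2; d=w[1]-sq; print("len hole-sq",np.hypot(*d[:2]),"ang",np.degrees(np.arctan2(d[1],d[0])),"mid",sq+d/np.linalg.norm(d)*.1, "tipmid",(w[0]+sq)/2, np.linalg.norm(w[2]-w[3]))
c=A([(72,50),(300,40),(328,540),(91,544)],4.8,(250,85),"top",.025);print(c,c.mean(0))
h=A([(103,69),(270,63),(294,511),(121,517)],4.8,(250,85),"top",.026);print(h,h.mean(0))
for w in(c,h):
    d=w[0]+w[1]-w[2]-w[3];print(np.linalg.norm(d)/2,np.degrees(np.arctan2(d[1],d[0])),np.linalg.norm(w[0]-w[1]))
# scene cover corners
c=np.array([pt("scene",*q,.025) for q in[(138,301),(191,333),(284,231),(235,202)]]);print(c,c.mean(0))
E
```

```text
[[0.6035 0.2423 0.029 ]
 [0.5891 0.243  0.029 ]
 [0.4064 0.2717 0.029 ]
 [0.4035 0.2435 0.029 ]]
[[0.6046 0.2438 0.029 ]
 [0.589  0.2435 0.029 ]
 [0.4032 0.2454 0.029 ]
 [0.4085 0.2736 0.029 ]]
len hole-sq 0.18469703329843953 ang -4.5622894263457585 mid [0.5047 0.2497 0.029 ] tipmid [0.5043 0.25   0.029 ] 0.028336607232049584
len hole-sq 0.1838207202904393 ang -4.990675566397863 mid [0.5055 0.2508 0.029 ] tipmid [0.5052 0.2516 0.029 ] 0.02871555492755436
[[ 0.6726  0.0407  0.025 ]
 [ 0.6748 -0.0678  0.025 ]
 [ 0.4337 -0.0717  0.025 ]
 [ 0.4346  0.0365  0.025 ]] [ 0.5539 -0.0156  0.025 ]
[[ 0.6623  0.0261  0.026 ]
 [ 0.6633 -0.0531  0.026 ]
 [ 0.4474 -0.0566  0.026 ]
 [ 0.4466  0.0225  0.026 ]] [ 0.5549 -0.0153  0.026 ]
0.23955217846396257 0.9676200045385144 0.10850420612644965
0.21578607948013181 0.9509301853768677 0.0792125927073691
[[ 0.6712 -0.0647  0.025 ]
 [ 0.6636  0.0354  0.025 ]
 [ 0.439   0.0443  0.025 ]
 [ 0.4358 -0.0641  0.025 ]] [ 0.5524 -0.0123  0.025 ]
```

Run:
```python
import cv2
b=cv2.imread("pics/scene0.png")
cv2.imwrite("pics/c4.png",cv2.resize(b[195:345,130:290],None,fx=4,fy=4,interpolation=cv2.INTER_CUBIC))
```

```text
(no output)
```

View pics/c4.png

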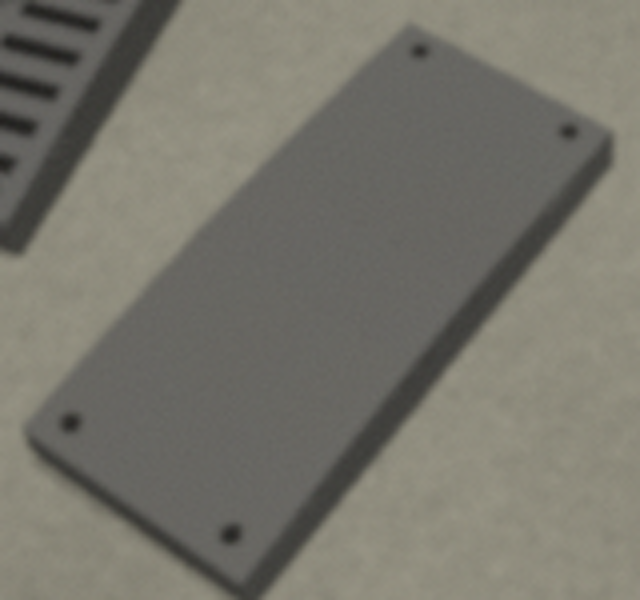

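Emit:
carry_out(
  deltas=[
    {"xyz":[0,0,0],"twist":-0.109,"gripper":-1},
    {"xyz":[0,0,0],"twist":-0.109,"gripper":-1},
    {"xyz":[0,0,0],"twist":-0.108,"gripper":-1},
    {"xyz":[-12,12,0],"twist":0,"gripper":-1},
    {"xyz":[-23,24,0],"twist":0,"gripper":-1},
    {"xyz":[-23,24,0],"twist":0,"gripper":-1},
    {"xyz":[-23,24,0],"twist":0,"gripper":-1},
    {"xyz":[-23,24,0],"twist":0,"gripper":-1},
    {"xyz":[-23,24,0],"twist":0,"gripper":-1},
    {"xyz":[-23,24,0],"twist":0,"gripper":-1},
    {"xyz":[-23,24,0],"twist":0,"gripper":-1},
    {"xyz":[-23,24,0],"twist":0,"gripper":-1},
  ],
  squeeze=20,
)

```text
t: 1.1
position: [0.427, 0.3361, 0.2392]
eef_rot: [[0.085, 0.996, -0.001], [0.996, -0.085, -0.0], [-0.0, -0.001, -1.0]]
ft_force: [-0.5, 0.9, 0.4]
finger_gap: 0.0882
```

Emit:
carry_out(
  deltas=[
    {"xyz":[-23,24,0],"twist":0,"gripper":-1},
    {"xyz":[-23,24,0],"twist":0,"gripper":-1},
    {"xyz":[-23,25,0],"twist":0,"gripper":-1},
    {"xyz":[-11,13,0],"twist":0,"gripper":-1},
    {"xyz":[0,0,0],"twist":0,"gripper":-1},
    {"xyz":[0,0,0],"twist":0,"gripper":-1},
  ],
)

```text
t: 1.6
position: [0.5053, 0.25, 0.2389]
eef_rot: [[0.087, 0.996, -0.001], [0.996, -0.087, -0.0], [-0.0, -0.001, -1.0]]
ft_force: [-0.6, -0.8, 0.1]
finger_gap: 0.0876
```

```bash
cat >> h.py <<'E'
def plan(x,y,z,yaw):
    o=env.get_obs();R=o["eef_rot"];p=o["position"]
    cur=np.degrees(np.arctan2(R[1,0],R[0,0]))
    d=R.T@(np.array([x,y,z])-p)*1000
    print("t",round(o["t"],2),"p",p.round(4),"yaw",cur.round(2),"f",o["ft_force"].round(2),"gap",round(o["finger_gap"],4),"tiltz",R[:,2].round(4))
    print("delta mm",d.round(1),"twist rad",round(-np.radians(yaw-cur),4))
E
python3 - <<'E'
from h import *
plan(.505,.2503,.035,85.2)
h=np.array([pt("scene",u/4+130,v/4+195,.026) for u,v in[(420,51),(568,131),(231,533),(70,422)]]);print(h,h.mean(0))
E
```

```text
t 1.6 p [0.5053 0.25   0.2389] yaw 85.03 f [-0.57 -0.82  0.07] gap 0.0876 tiltz [-1.5e-03 -1.0e-04 -1.0e+00]
delta mm [ 4.000e-01 -1.000e-01  2.039e+02] twist rad -0.0029
[[ 0.4467746  -0.05533445  0.026     ]
 [ 0.44556231  0.02401177  0.026     ]
 [ 0.66108119  0.02708848  0.026     ]
 [ 0.66269775 -0.0528916   0.026     ]] [ 0.55402896 -0.01428145  0.026     ]
```

Emit:
carry_out(
  deltas=[
    {"xyz":[0,0,20],"gripper":-1},
    {"xyz":[0,0,30],"gripper":-1},
    {"xyz":[0,0,35],"gripper":-1},
    {"xyz":[0,0,35],"gripper":-1},
    {"xyz":[0,0,30],"gripper":-1},
    {"xyz":[0,0,25],"gripper":-1},
    {"xyz":[0,0,15],"gripper":-1},
    {"xyz":[0,0,9],"gripper":-1},
    {"xyz":[0,0,5],"gripper":-1},
    {"xyz":[0,0,0],"gripper":-1},
    {"xyz":[0,0,0],"gripper":-1},
  ],
)

```text
validation failed for argument at $.de...
```

Run:
```python
from h import *
import cv2
plan(.505,.2503,.035,85.2)
cv2.imwrite("pics/s1.png",env.snapshot("scene"))
```

```text
t 1.6 p [0.5053 0.25   0.2389] yaw 85.03 f [-0.57 -0.82  0.07] gap 0.0876 tiltz [-1.5e-03 -1.0e-04 -1.0e+00]
delta mm [ 4.000e-01 -1.000e-01  2.039e+02] twist rad -0.0029
```

View pics/s1.png

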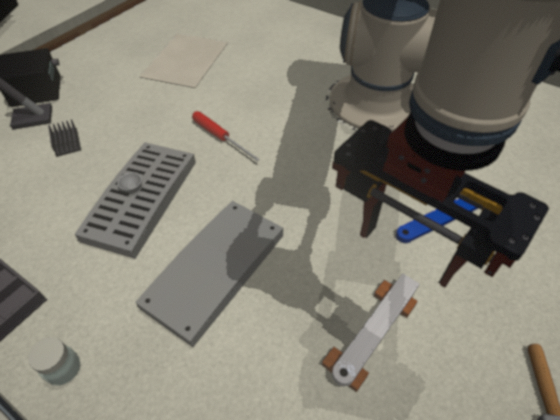

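Twist is required; the move was refused and the arm has not moved. The picture shows the open gripper above the bar.

Emit:
carry_out(
  deltas=[
    {"xyz":[0,0,20],"twist":0,"gripper":-1},
    {"xyz":[0,0,30],"twist":0,"gripper":-1},
    {"xyz":[0,0,35],"twist":0,"gripper":-1},
    {"xyz":[0,0,35],"twist":0,"gripper":-1},
    {"xyz":[0,0,30],"twist":0,"gripper":-1},
    {"xyz":[0,0,25],"twist":0,"gripper":-1},
    {"xyz":[0,0,15],"twist":0,"gripper":-1},
    {"xyz":[0,0,9],"twist":0,"gripper":-1},
    {"xyz":[0,0,5],"twist":0,"gripper":-1},
    {"xyz":[0,0,0],"twist":0,"gripper":-1},
    {"xyz":[0,0,0],"twist":0,"gripper":-1},
  ],
)

```text
t: 2.57
position: [0.5055, 0.2513, 0.0368]
eef_rot: [[0.084, 0.996, 0.001], [0.996, -0.084, 0.001], [0.001, 0.001, -1.0]]
ft_force: [0.3, -0.8, 0.4]
finger_gap: 0.0876
```

Run:
```python
from h import *
import cv2
plan(.505,.2503,.035,85.2)
cv2.imwrite("pics/s2.png",env.snapshot("scene"))
```

```text
t 2.57 p [0.5055 0.2513 0.0368] yaw 85.19 f [ 0.34 -0.85  0.36] gap 0.0876 tiltz [ 1.4e-03  7.0e-04 -1.0e+00]
delta mm [-1.  -0.4  1.8] twist rad -0.0002
```

View pics/s2.png

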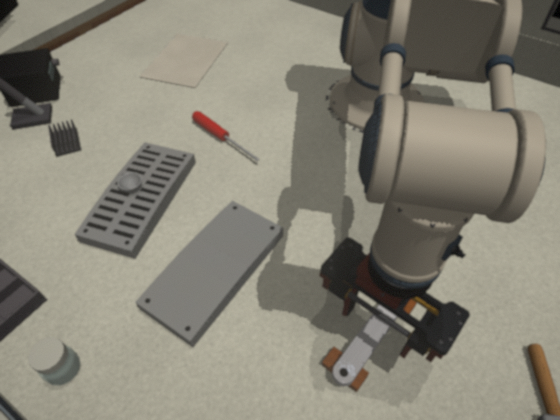

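Emit:
carry_out(
  deltas=[
    {"xyz":[0,0,1],"twist":0,"gripper":1},
    {"xyz":[0,0,0],"twist":0,"gripper":1},
    {"xyz":[0,0,0],"twist":0,"gripper":1},
    {"xyz":[0,0,0],"twist":0,"gripper":1},
    {"xyz":[0,0,0],"twist":0,"gripper":1},
    {"xyz":[0,0,0],"twist":0,"gripper":1},
    {"xyz":[0,0,0],"twist":0,"gripper":1},
    {"xyz":[0,0,0],"twist":0,"gripper":1},
  ],
  squeeze=30,
)

```text
t: 3.28
position: [0.5052, 0.2505, 0.0346]
eef_rot: [[0.085, 0.996, -0.0], [0.996, -0.085, -0.0], [-0.0, -0.0, -1.0]]
ft_force: [-0.1, 0.6, 0.4]
finger_gap: 0.0379
```

Emit:
carry_out(
  deltas=[
    {"xyz":[0,0,0],"twist":0,"gripper":1},
    {"xyz":[0,0,0],"twist":0,"gripper":1},
    {"xyz":[0,0,0],"twist":0,"gripper":1},
    {"xyz":[0,0,0],"twist":0,"gripper":1},
    {"xyz":[0,0,0],"twist":0,"gripper":1},
    {"xyz":[0,0,0],"twist":0,"gripper":1},
  ],
)

```text
t: 3.78
position: [0.5052, 0.2505, 0.0346]
eef_rot: [[0.085, 0.996, -0.0], [0.996, -0.085, -0.0], [-0.0, -0.0, -1.0]]
ft_force: [-0.0, -0.6, 0.3]
finger_gap: 0.0299
```

Gripped (gap 29.9 mm = bar width). Lift 60 mm.

Emit:
carry_out(
  deltas=[
    {"xyz":[0,0,-3],"twist":0,"gripper":1},
    {"xyz":[0,0,-7],"twist":0,"gripper":1},
    {"xyz":[0,0,-12],"twist":0,"gripper":1},
    {"xyz":[0,0,-15],"twist":0,"gripper":1},
    {"xyz":[0,0,-12],"twist":0,"gripper":1},
    {"xyz":[0,0,-8],"twist":0,"gripper":1},
    {"xyz":[0,0,-3],"twist":0,"gripper":1},
    {"xyz":[0,0,0],"twist":-0.051,"gripper":1},
    {"xyz":[0,0,0],"twist":-0.05,"gripper":1},
    {"xyz":[0,0,0],"twist":0,"gripper":1},
    {"xyz":[0,0,0],"twist":0,"gripper":1},
  ],
)

```text
t: 4.7
position: [0.505, 0.2505, 0.0943]
eef_rot: [[-0.015, 1.0, -0.001], [1.0, 0.015, -0.0], [-0.0, -0.001, -1.0]]
ft_force: [-0.8, -0.9, -1.9]
finger_gap: 0.0295
```

Run:
```python
from h import *
import cv2
plan(.5543,-.015,.095,91)
cv2.imwrite("pics/s3.png",env.snapshot("scene"))
```

```text
t 4.7 p [0.505  0.2505 0.0943] yaw 90.85 f [-0.75 -0.89 -1.92] gap 0.0295 tiltz [-6.e-04 -3.e-04 -1.e+00]
delta mm [-266.2   45.4   -0.7] twist rad -0.0027
```

View pics/s3.png

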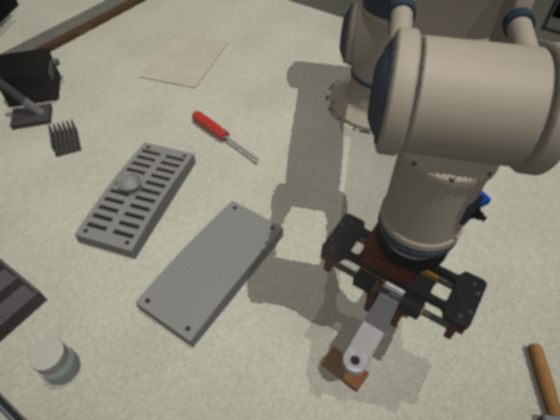

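Emit:
carry_out(
  deltas=[
    {"xyz":[-10,2,0],"twist":0,"gripper":1},
    {"xyz":[-18,3,0],"twist":0,"gripper":1},
    {"xyz":[-24,4,0],"twist":0,"gripper":1},
    {"xyz":[-24,4,0],"twist":0,"gripper":1},
    {"xyz":[-24,4,0],"twist":0,"gripper":1},
    {"xyz":[-24,4,0],"twist":0,"gripper":1},
    {"xyz":[-24,4,0],"twist":0,"gripper":1},
    {"xyz":[-24,4,0],"twist":0,"gripper":1},
    {"xyz":[-24,4,0],"twist":0,"gripper":1},
    {"xyz":[-24,4,0],"twist":0,"gripper":1},
  ],
)

```text
t: 5.58
position: [0.5456, 0.0292, 0.0946]
eef_rot: [[-0.015, 1.0, -0.0], [1.0, 0.015, -0.0], [-0.0, -0.0, -1.0]]
ft_force: [0.2, -0.3, -2.3]
finger_gap: 0.03
```

Emit:
carry_out(
  deltas=[
    {"xyz":[-20,3,0],"twist":0,"gripper":1},
    {"xyz":[-14,3,0],"twist":0,"gripper":1},
    {"xyz":[-8,1,0],"twist":0,"gripper":1},
    {"xyz":[-4,1,0],"twist":0,"gripper":1},
    {"xyz":[0,0,0],"twist":0,"gripper":1},
    {"xyz":[0,0,0],"twist":0,"gripper":1},
  ],
)

```text
t: 6.08
position: [0.5544, -0.0143, 0.0946]
eef_rot: [[-0.016, 1.0, -0.0], [1.0, 0.016, 0.0], [0.0, -0.0, -1.0]]
ft_force: [0.2, 0.4, -2.0]
finger_gap: 0.0294
```

Run:
```python
from h import *
import cv2
plan(.5543,-.015,.054,91)
for n in("scene","top"):cv2.imwrite(f"pics/{n}4.png",env.snapshot(n))
```

```text
t 6.08 p [ 0.5544 -0.0143  0.0946] yaw 90.92 f [ 0.16  0.37 -2.03] gap 0.0294 tiltz [-2.e-04  4.e-04 -1.e+00]
delta mm [-0.7 -0.1 40.6] twist rad -0.0014
```

View pics/scene4.png

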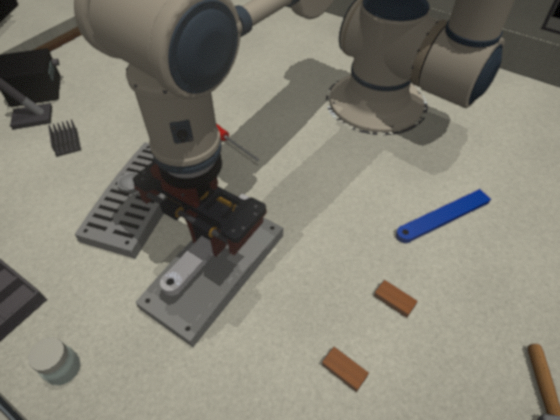

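View pics/top4.png

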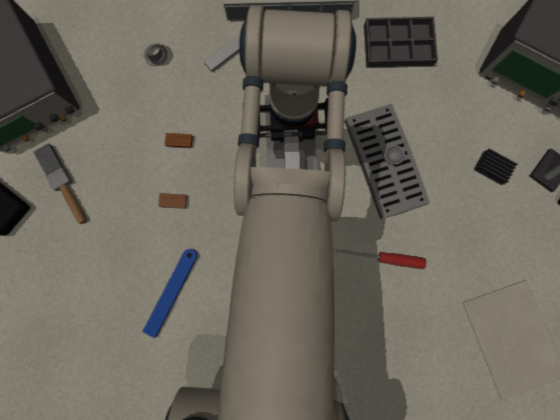

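Emit:
carry_out(
  deltas=[
    {"xyz":[0,0,4],"twist":0,"gripper":1},
    {"xyz":[0,0,8],"twist":0,"gripper":1},
    {"xyz":[0,0,9],"twist":0,"gripper":1},
    {"xyz":[0,0,8],"twist":0,"gripper":1},
    {"xyz":[0,0,5],"twist":0,"gripper":1},
    {"xyz":[0,0,3],"twist":0,"gripper":1},
    {"xyz":[0,0,2],"twist":0,"gripper":1},
    {"xyz":[0,0,1],"twist":0,"gripper":1},
    {"xyz":[0,0,0],"twist":0,"gripper":1},
  ],
)

```text
t: 6.93
position: [0.5545, -0.0147, 0.0546]
eef_rot: [[-0.016, 1.0, 0.0], [1.0, 0.016, 0.0], [0.0, 0.0, -1.0]]
ft_force: [0.8, -0.0, -2.3]
finger_gap: 0.0296
```

Emit:
carry_out(
  deltas=[
    {"xyz":[0,0,1],"twist":0,"gripper":1},
    {"xyz":[0,0,1],"twist":0,"gripper":1},
    {"xyz":[0,0,0],"twist":0,"gripper":1},
  ],
)

```text
t: 7.18
position: [0.5546, -0.0147, 0.0527]
eef_rot: [[-0.016, 1.0, 0.0], [1.0, 0.016, -0.0], [-0.0, 0.0, -1.0]]
ft_force: [-0.3, -0.1, -2.8]
finger_gap: 0.0295
```

Run:
```python
from h import *
import cv2
plan(.5543,-.015,.0518,91)
b=env.snapshot("scene")
cv2.imwrite("pics/s5.png",cv2.resize(b[180:340,120:320],None,fx=3.7,fy=3.7,interpolation=cv2.INTER_CUBIC))
```

```text
t 7.18 p [ 0.5546 -0.0147  0.0527] yaw 90.93 f [-0.28 -0.06 -2.85] gap 0.0295 tiltz [ 3.e-04 -0.e+00 -1.e+00]
delta mm [-0.3 -0.3  0.9] twist rad -0.0013
```

View pics/s5.png

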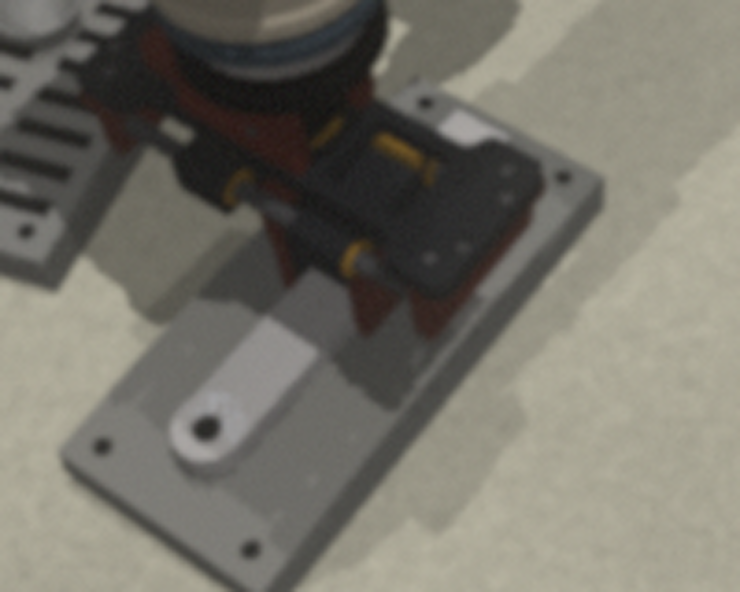

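Emit:
carry_out(
  deltas=[
    {"xyz":[0,0,0.7],"twist":0,"gripper":1},
    {"xyz":[0,0,0],"twist":0,"gripper":1},
  ],
)

```text
t: 7.4
position: [0.5545, -0.0147, 0.0519]
eef_rot: [[-0.016, 1.0, 0.0], [1.0, 0.016, 0.0], [0.0, 0.0, -1.0]]
ft_force: [-0.3, -0.8, -2.7]
finger_gap: 0.0299
```

Emit:
carry_out(
  deltas=[
    {"xyz":[0,0,0.5],"twist":0,"gripper":1},
    {"xyz":[0,0,0],"twist":0,"gripper":1},
  ],
)

```text
t: 7.57
position: [0.5546, -0.0147, 0.0516]
eef_rot: [[-0.016, 1.0, 0.0], [1.0, 0.016, -0.0], [-0.0, 0.0, -1.0]]
ft_force: [0.0, 0.5, -1.8]
finger_gap: 0.0298
```

Emit:
carry_out(
  deltas=[
    {"xyz":[0,0,0.5],"twist":0,"gripper":1},
    {"xyz":[0,0,0],"twist":0,"gripper":1},
  ],
)

```text
t: 7.73
position: [0.5546, -0.0147, 0.0516]
eef_rot: [[-0.016, 1.0, 0.0], [1.0, 0.016, -0.0], [-0.0, 0.0, -1.0]]
ft_force: [-1.9, 0.1, 1.3]
finger_gap: 0.0297
```

Emit:
carry_out(
  deltas=[
    {"xyz":[0,0,0.5],"twist":0,"gripper":1},
    {"xyz":[0,0,0],"twist":0,"gripper":1},
  ],
)

```text
t: 7.9
position: [0.5546, -0.0147, 0.0515]
eef_rot: [[-0.016, 1.0, 0.001], [1.0, 0.016, -0.0], [-0.0, 0.001, -1.0]]
ft_force: [-3.9, 0.8, 4.6]
finger_gap: 0.0295
```

Emit:
carry_out(
  deltas=[
    {"xyz":[0,0,-0.6],"twist":0,"gripper":1},
    {"xyz":[0,0,0],"twist":0,"gripper":0},
    {"xyz":[0,0,0],"twist":0,"gripper":0},
    {"xyz":[0,0,0],"twist":0,"gripper":0},
    {"xyz":[0,0,0],"twist":0,"gripper":0},
    {"xyz":[0,0,0],"twist":0,"gripper":0},
  ],
)

```text
t: 8.4
position: [0.5545, -0.0147, 0.0509]
eef_rot: [[-0.016, 1.0, -0.0], [1.0, 0.016, 0.0], [0.0, -0.0, -1.0]]
ft_force: [0.8, -0.0, -0.2]
finger_gap: 0.044
```

Run:
```python
from h import *
import cv2
plan(.5543,-.015,.1,91)
b=env.snapshot("scene")
cv2.imwrite("pics/s6.png",cv2.resize(b[180:340,120:320],None,fx=3.7,fy=3.7,interpolation=cv2.INTER_CUBIC))
```

```text
t 8.4 p [ 0.5545 -0.0147  0.0509] yaw 90.93 f [ 0.84 -0.03 -0.15] gap 0.044 tiltz [-1.e-04  0.e+00 -1.e+00]
delta mm [ -0.3  -0.2 -49.1] twist rad -0.0013
```

View pics/s6.png

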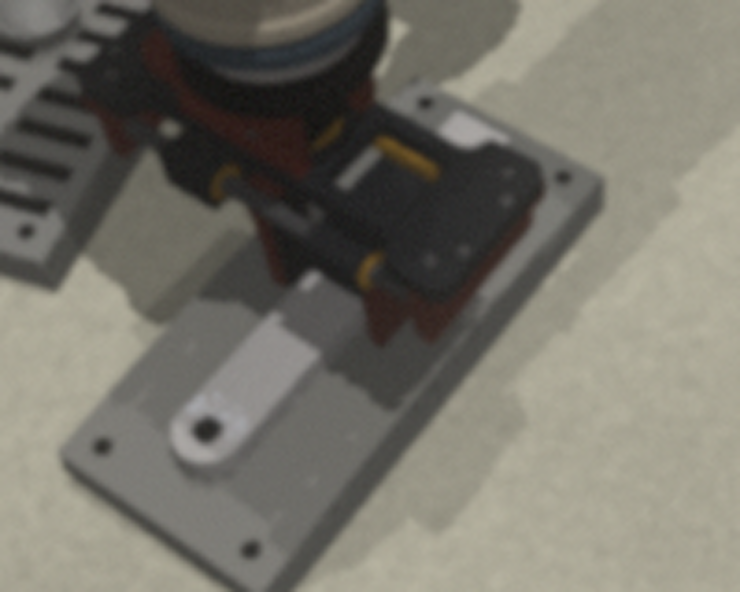

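Emit:
carry_out(
  deltas=[
    {"xyz":[0,0,-4],"twist":0,"gripper":0},
    {"xyz":[0,0,-8],"twist":0,"gripper":0},
    {"xyz":[0,0,-13],"twist":0,"gripper":0},
    {"xyz":[0,0,-8],"twist":0,"gripper":0.5},
    {"xyz":[0,5,-2],"twist":0,"gripper":1},
    {"xyz":[0,15,0],"twist":0,"gripper":1},
    {"xyz":[0,20,0],"twist":0,"gripper":1},
    {"xyz":[0,15,0],"twist":0,"gripper":1},
    {"xyz":[0,8,0],"twist":0,"gripper":1},
    {"xyz":[0,2,0],"twist":0,"gripper":1},
    {"xyz":[0,0,0],"twist":0,"gripper":1},
    {"xyz":[0,0,0],"twist":0,"gripper":1},
  ],
)

```text
t: 9.45
position: [0.6191, -0.0137, 0.0859]
eef_rot: [[-0.016, 1.0, -0.001], [1.0, 0.016, 0.0], [0.0, -0.001, -1.0]]
ft_force: [0.7, 0.4, 0.4]
finger_gap: 0.0004
```

Run:
```python
from h import *
import cv2
plan(.619,-.0138,.063,91)
for n in("scene","top"):
  b=env.snapshot(n);cv2.imwrite(f"pics/{n}7.png",b)
```

```text
t 9.45 p [ 0.6191 -0.0137  0.0859] yaw 90.93 f [0.67 0.4  0.42] gap 0.0004 tiltz [-7.e-04  0.e+00 -1.e+00]
delta mm [-0.1 -0.  22.9] twist rad -0.0012
```

View pics/scene7.png

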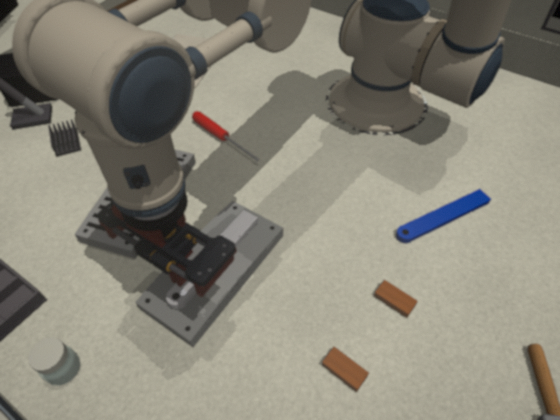

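View pics/top7.png

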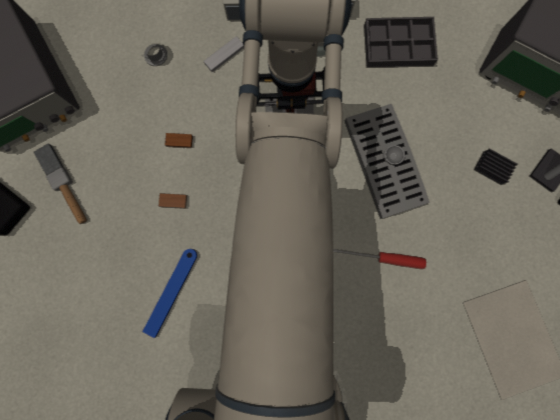

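Emit:
carry_out(
  deltas=[
    {"xyz":[0,0,6],"twist":0,"gripper":1},
    {"xyz":[0,0,8],"twist":0,"gripper":1},
    {"xyz":[0,0,4],"twist":0,"gripper":1},
    {"xyz":[0,0,2],"twist":0,"gripper":1},
    {"xyz":[0,0,1],"twist":0,"gripper":1},
    {"xyz":[0,0,1],"twist":0,"gripper":1},
    {"xyz":[0,0,0],"twist":0,"gripper":1},
  ],
)

```text
t: 10.13
position: [0.6195, -0.0136, 0.0639]
eef_rot: [[-0.016, 1.0, -0.0], [1.0, 0.016, 0.0], [0.0, -0.0, -1.0]]
ft_force: [0.4, 0.6, -0.5]
finger_gap: 0.0006
```

Emit:
carry_out(
  deltas=[
    {"xyz":[0,0,0.7],"twist":0,"gripper":1},
    {"xyz":[0,0,0.7],"twist":0,"gripper":1},
    {"xyz":[0,0,0],"twist":0,"gripper":1},
  ],
)

```text
t: 10.38
position: [0.6198, -0.0137, 0.063]
eef_rot: [[-0.016, 1.0, 0.001], [1.0, 0.016, -0.0], [-0.0, 0.001, -1.0]]
ft_force: [-0.0, 0.3, 1.6]
finger_gap: 0.0006
```

Emit:
carry_out(
  deltas=[
    {"xyz":[0,0,0.7],"twist":0,"gripper":1},
    {"xyz":[0,0,0.7],"twist":0,"gripper":1},
    {"xyz":[0,0,0],"twist":0,"gripper":1},
  ],
)

```text
t: 10.63
position: [0.6199, -0.0137, 0.0616]
eef_rot: [[-0.016, 1.0, 0.001], [1.0, 0.016, -0.0], [-0.0, 0.001, -1.0]]
ft_force: [1.4, 0.0, 1.4]
finger_gap: 0.0003
```

Contact at ~0.063; it is going down under about 1.5 N. Keep going until it is on the slope.

Emit:
carry_out(
  deltas=[
    {"xyz":[0,0,0.7],"twist":0,"gripper":1},
    {"xyz":[0,0,0.7],"twist":0,"gripper":1},
    {"xyz":[0,0,0],"twist":0,"gripper":1},
  ],
)

```text
t: 10.88
position: [0.62, -0.0137, 0.0613]
eef_rot: [[-0.016, 1.0, 0.002], [1.0, 0.016, -0.0], [-0.0, 0.002, -1.0]]
ft_force: [1.2, -0.3, 6.9]
finger_gap: 0.0007
```

Emit:
carry_out(
  deltas=[
    {"xyz":[0,0,0.5],"twist":0,"gripper":1},
    {"xyz":[0,0,0],"twist":0,"gripper":1},
    {"xyz":[0,0,0],"twist":0,"gripper":1},
  ],
)

```text
t: 11.13
position: [0.6201, -0.0137, 0.0612]
eef_rot: [[-0.016, 1.0, 0.002], [1.0, 0.016, -0.0], [-0.0, 0.002, -1.0]]
ft_force: [-0.8, 0.2, 8.0]
finger_gap: 0.0006
```

Run:
```python
from h import *
import cv2
plan(.619,-.0138,.063,91)
b=env.snapshot("scene")
cv2.imwrite("pics/s8.png",cv2.resize(b[180:340,120:320],None,fx=3.7,fy=3.7,interpolation=cv2.INTER_CUBIC))
```

```text
t 11.13 p [ 0.6201 -0.0137  0.0612] yaw 90.93 f [-0.83  0.25  7.96] gap 0.0006 tiltz [ 2.1e-03 -2.0e-04 -1.0e+00]
delta mm [-0.1 -1.1 -1.8] twist rad -0.0012
```

View pics/s8.png

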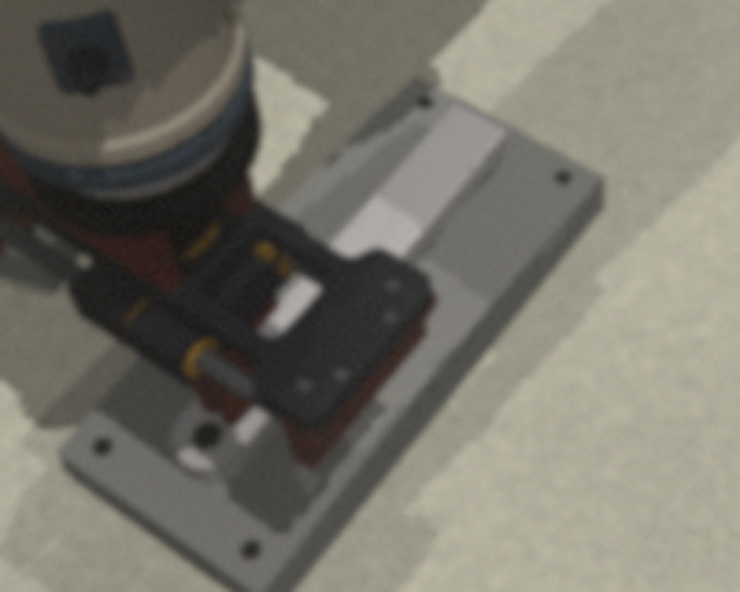

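Emit:
carry_out(
  deltas=[
    {"xyz":[0,0,-1.5],"twist":0,"gripper":1},
    {"xyz":[0,0,-1.5],"twist":0,"gripper":1},
    {"xyz":[0,0,-2],"twist":0,"gripper":1},
    {"xyz":[0,0,-5],"twist":0,"gripper":1},
    {"xyz":[0,0,-10],"twist":0,"gripper":1},
    {"xyz":[0,-5,-8],"twist":0,"gripper":1},
    {"xyz":[0,-15,0],"twist":0,"gripper":1},
    {"xyz":[0,-25,0],"twist":0,"gripper":1},
    {"xyz":[0,-30,0],"twist":0,"gripper":1},
    {"xyz":[0,-30,0],"twist":0,"gripper":1},
    {"xyz":[0,-20,0],"twist":0,"gripper":1},
    {"xyz":[0,-5,0],"twist":0,"gripper":1},
  ],
)

```text
t: 12.18
position: [0.4872, -0.0157, 0.0881]
eef_rot: [[-0.016, 1.0, 0.0], [1.0, 0.016, -0.0], [-0.0, 0.0, -1.0]]
ft_force: [0.3, 0.5, -0.0]
finger_gap: 0.0004
```

Emit:
carry_out(
  deltas=[
    {"xyz":[0,0,0],"twist":0,"gripper":1},
    {"xyz":[0,0,0],"twist":0,"gripper":1},
  ],
)

```text
t: 12.35
position: [0.4903, -0.0158, 0.0883]
eef_rot: [[-0.016, 1.0, 0.002], [1.0, 0.016, -0.0], [-0.0, 0.002, -1.0]]
ft_force: [-0.5, -0.2, -0.1]
finger_gap: 0.0007
```

Run:
```python
from h import *
import cv2
plan(.489,-.0158,.063,91)
b=env.snapshot("scene")
cv2.imwrite("pics/s9.png",cv2.resize(b[180:340,120:320],None,fx=3.7,fy=3.7,interpolation=cv2.INTER_CUBIC))
```

```text
t 12.35 p [ 0.4903 -0.0158  0.0883] yaw 90.93 f [-0.46 -0.17 -0.12] gap 0.0007 tiltz [ 2.1e-03 -1.0e-04 -1.0e+00]
delta mm [ 0.  -1.3 25.3] twist rad -0.0013
```

View pics/s9.png

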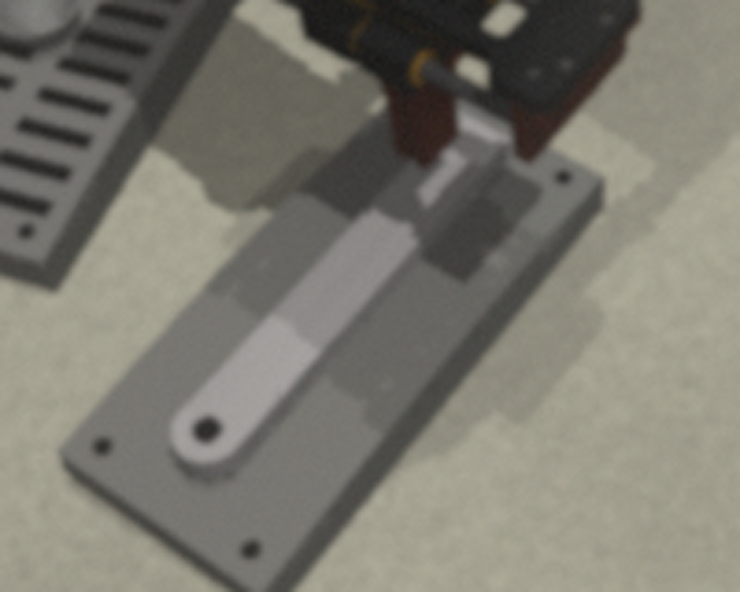

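The bar has tipped back and is still centred: its hole is again at crop (207,429), where it was after release, against (207,436) under the press. The gripper is over the square end. Lower and press.

Emit:
carry_out(
  deltas=[
    {"xyz":[0,0,6],"twist":0,"gripper":1},
    {"xyz":[0,0,8],"twist":0,"gripper":1},
    {"xyz":[0,0,5],"twist":0,"gripper":1},
    {"xyz":[0,0,3],"twist":0,"gripper":1},
    {"xyz":[0,0,1],"twist":0,"gripper":1},
    {"xyz":[0,0,1],"twist":0,"gripper":1},
    {"xyz":[0,0,0],"twist":0,"gripper":1},
  ],
)

```text
t: 12.98
position: [0.4894, -0.0157, 0.0633]
eef_rot: [[-0.016, 1.0, -0.0], [1.0, 0.016, 0.0], [0.0, -0.0, -1.0]]
ft_force: [-0.7, -0.0, 1.2]
finger_gap: 0.0005
```

Emit:
carry_out(
  deltas=[
    {"xyz":[0,0,0.7],"twist":0,"gripper":1},
    {"xyz":[0,0,0.7],"twist":0,"gripper":1},
    {"xyz":[0,0,0],"twist":0,"gripper":1},
  ],
)

```text
t: 13.23
position: [0.4896, -0.0158, 0.0621]
eef_rot: [[-0.016, 1.0, 0.0], [1.0, 0.016, -0.0], [-0.0, 0.0, -1.0]]
ft_force: [-1.2, 1.0, 2.1]
finger_gap: 0.0006
```

Emit:
carry_out(
  deltas=[
    {"xyz":[0,0,0.7],"twist":0,"gripper":1},
    {"xyz":[0,0,0.7],"twist":0,"gripper":1},
    {"xyz":[0,0,0],"twist":0,"gripper":1},
  ],
)

```text
t: 13.48
position: [0.4895, -0.0158, 0.0613]
eef_rot: [[-0.016, 1.0, 0.0], [1.0, 0.016, -0.0], [-0.0, 0.0, -1.0]]
ft_force: [-3.7, 0.5, 5.5]
finger_gap: 0.0006
```

Emit:
carry_out(
  deltas=[
    {"xyz":[0,0,0.7],"twist":0,"gripper":1},
    {"xyz":[0,0,0],"twist":0,"gripper":1},
  ],
)

```text
t: 13.65
position: [0.4896, -0.0158, 0.0613]
eef_rot: [[-0.016, 1.0, 0.001], [1.0, 0.016, -0.0], [-0.0, 0.001, -1.0]]
ft_force: [-4.7, -0.2, 9.2]
finger_gap: 0.0003
```

Emit:
carry_out(
  deltas=[
    {"xyz":[0,0,0],"twist":0,"gripper":1},
    {"xyz":[0,0,0],"twist":0,"gripper":1},
  ],
)

```text
t: 13.82
position: [0.4896, -0.0158, 0.0613]
eef_rot: [[-0.016, 1.0, 0.001], [1.0, 0.016, -0.0], [-0.0, 0.001, -1.0]]
ft_force: [-4.7, 0.3, 8.7]
finger_gap: 0.0006
```

Run:
```python
from h import *
import cv2
plan(.489,-.0158,.063,91)
b=env.snapshot("scene")
cv2.imwrite("pics/s10.png",cv2.resize(b[180:340,120:320],None,fx=3.7,fy=3.7,interpolation=cv2.INTER_CUBIC))
```

```text
t 13.82 p [ 0.4896 -0.0158  0.0613] yaw 90.93 f [-4.72  0.3   8.7 ] gap 0.0006 tiltz [ 7.e-04 -2.e-04 -1.e+00]
delta mm [ 0.  -0.6 -1.7] twist rad -0.0013
```

View pics/s10.png

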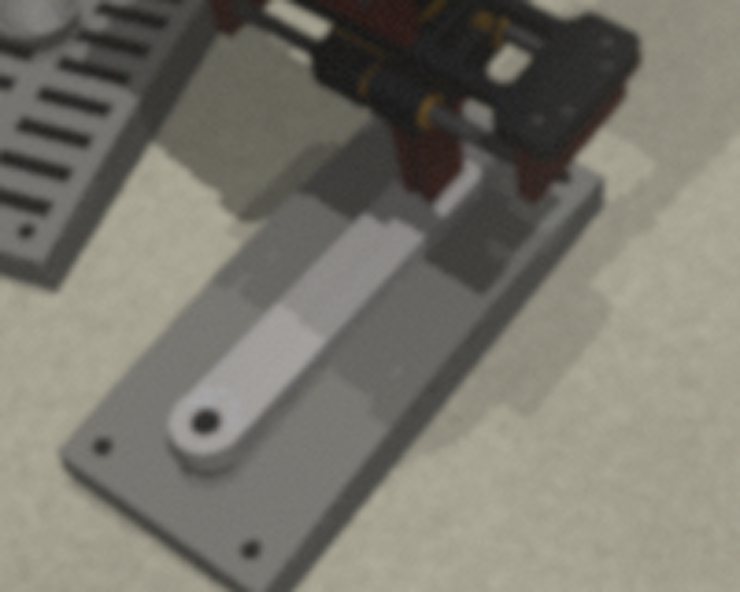

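Emit:
carry_out(
  deltas=[
    {"xyz":[0,0,-1.2],"twist":0,"gripper":1},
    {"xyz":[0,0,-1.5],"twist":0,"gripper":1},
    {"xyz":[0,0,-2],"twist":0,"gripper":1},
    {"xyz":[0,0,-6],"twist":0,"gripper":1},
    {"xyz":[0,0,-15],"twist":0,"gripper":1},
    {"xyz":[0,0,-25],"twist":0,"gripper":1},
    {"xyz":[0,0,-30],"twist":0,"gripper":1},
    {"xyz":[20,0,-20],"twist":0,"gripper":1},
    {"xyz":[30,0,-10],"twist":0,"gripper":1},
    {"xyz":[35,0,0],"twist":0,"gripper":1},
    {"xyz":[35,0,0],"twist":0,"gripper":1},
    {"xyz":[35,0,0],"twist":0,"gripper":1},
  ],
)

```text
t: 14.87
position: [0.487, 0.1406, 0.1712]
eef_rot: [[-0.015, 1.0, 0.001], [1.0, 0.015, 0.0], [0.0, 0.001, -1.0]]
ft_force: [0.4, 0.9, -0.1]
finger_gap: 0.0004
```

Emit:
carry_out(
  deltas=[
    {"xyz":[35,0,0],"twist":0,"gripper":1},
    {"xyz":[30,0,0],"twist":0,"gripper":1},
    {"xyz":[15,0,0],"twist":0,"gripper":1},
    {"xyz":[0,0,0],"twist":0,"gripper":1},
    {"xyz":[0,0,0],"twist":0,"gripper":1},
    {"xyz":[0,0,0],"twist":0,"gripper":1},
  ],
)

```text
t: 15.37
position: [0.4858, 0.2185, 0.1705]
eef_rot: [[-0.016, 1.0, -0.0], [1.0, 0.016, -0.001], [-0.001, -0.0, -1.0]]
ft_force: [-1.3, -0.8, 0.3]
finger_gap: 0.0003
```

Run:
```python
from h import *
import cv2
plan(.489,-.0158,.063,91)
b=env.snapshot("scene")
cv2.imwrite("pics/s11.png",cv2.resize(b[180:340,120:320],None,fx=3.7,fy=3.7,interpolation=cv2.INTER_CUBIC))
b=env.snapshot("top")
cv2.imwrite("pics/t11.png",cv2.resize(b[85:210,230:350],None,fx=4.8,fy=4.8,interpolation=cv2.INTER_CUBIC))
```

```text
t 15.37 p [0.4858 0.2185 0.1705] yaw 90.92 f [-1.29 -0.77  0.33] gap 0.0003 tiltz [-1.e-04 -6.e-04 -1.e+00]
delta mm [-234.3   -0.5  107.6] twist rad -0.0014
```

View pics/s11.png

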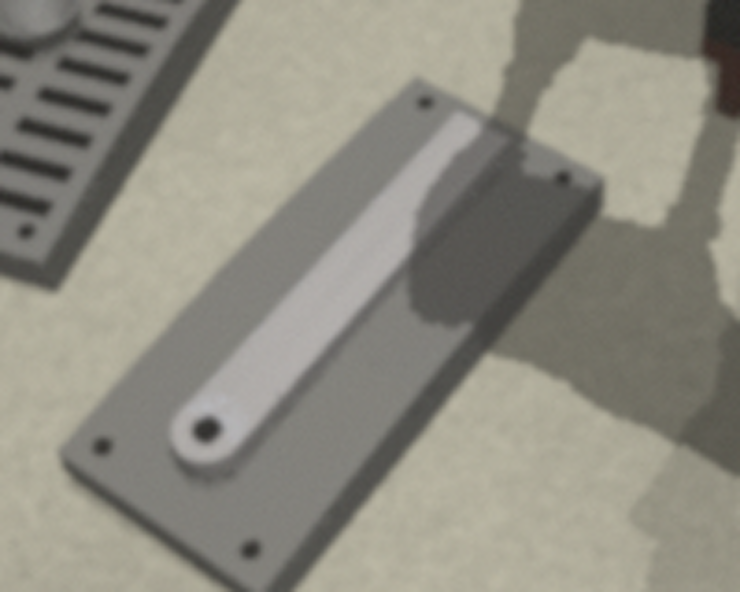

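View pics/t11.png

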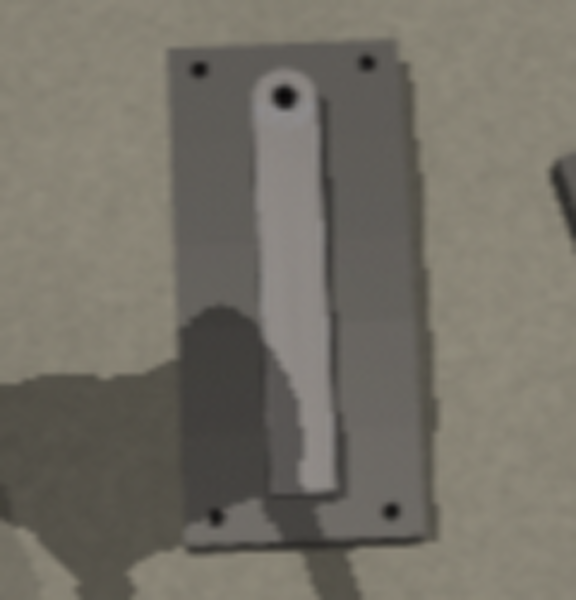

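Run:
```python
from h import *
P=lambda u,v:pt("top",(u+.5)/4.8-.5+230,(v+.5)/4.8-.5+85,.046)
a,b=P(285,67),P(303.5,490);d=a-b
print((a+b)/2,np.linalg.norm(d),np.degrees(np.arctan2(d[1],d[0])))
print(env.hand_in())
```

```text
[ 0.55400003 -0.01536375  0.046     ] 0.19932709330915657 0.7693822340874269
the job is handed in; nothing more can be done
None
```

I laid the straightedge along the plain cover, let go, and pressed first its rounded end and then its square end. I then withdrew and handed the job in at about 15.5 s; no verdict is reported.

- **Final position:** in the last top picture, the straightedge's centre is at (0.554, -0.015) and the cover's at about (0.554, -0.015), so under 2 mm apart within calibration. The straightedge lies at 0.8° and the cover at 1.0°. Its measured length is 199 mm against 200, it lies flat, and the arm is clear of it.
- **Rocking:** each press moved the end down about 2 mm under roughly 1–2 N, then met a hard stop (8 to 9 N). The hole dropped about 7 px in the enlarged crop under the rounded-end press and rose about 8 px under the square-end press. After each it returned to where it was after release.
- **Less certain:** I had no direct angle reading. The tool travel suggests roughly 2.3–2.6°, and the hard stop fits the full 3°; both are above the 1.7° needed. During the square-end press I also saw about 5 N of sideways force along the straightedge, but it did not move noticeably.
- **Refused move:** one early move was refused because a required value (twist) was missing. The arm did not move, and I sent it again correctly.

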